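Click the bead wheel round to its empty compartment

TASK

One of the ten compartments of the bead wheel is empty and has to be refilled. With a fingertip, flick the lugs on the wheel's edge lightly until the empty compartment has clicked into place under the opening in the clear lid, without running past it. Only touch the wheel: do not pinch or lift anything, leave the dispenser standing where it is, and leave the other things on the table alone.

Things in the scene. Friction and masses are not known exactly. Their poses are not given: they have to be found in the camera images.
- dispenser: Bead wheel: bench dispenser standing loose on a round grey foot (1.2 kg, 124 mm across, 15 mm high). On it turns a white tray wheel, 140 mm across, with ten wedge-shaped compartments, under a fixed clear lid 132 mm across with one wedge-shaped opening; black knob in the middle, top 62 mm high. Origin: on the wheel's axis at table height; z up, x towards the middle of the lid opening.
- wheel (a joint): Turn of the white wheel, rad, positive anticlockwise from above, no end stops. 0, or 2 pi, = empty compartment exactly under the opening. A sprung roller gives ten clicks a turn, at multiples of 0.628 rad (36 degrees). Turning it takes about 1.5 N on a lug; past half way the wheel snaps on into the next click by itself; let go earlier it springs back.
- lug (a point): One of ten like lugs on the wheel's edge, upright round ribs 12 mm thick, their axes 75 mm from the wheel's axis, one at each wall between compartments (every 36 degrees; this one is 18 degrees anticlockwise of the empty compartment's middle). They stick out from the 70 mm rim to 81 mm, free gap 34 mm. Rim and lugs span heights 24 to 44 mm; below and outside them is free. Point: lug axis, 34 mm high.
- empty_pocket (a point): Floor of the only compartment with no beads in it: the point 50 mm from the wheel's axis on the compartment's middle line, 27 mm above the table; it turns with the wheel.
- lid_opening (a point): Middle of the wedge-shaped opening in the fixed clear lid (black frame, 36 degrees wide, as long as a compartment): 50 mm from the wheel's axis, 49 mm above the table.
- jar: Clear screw-top jar of beads, 53 mm across, 54 mm tall, loose bystander, to be left alone. Origin: centre of its underside.
- cup: Empty clear cup, 56 mm across the rim, 32 mm tall, loose bystander, to be left alone. Origin: centre of its underside.
- spool: Wooden spool, 44 mm across, 38 mm tall, loose bystander, to be left alone. Origin: centre of its underside.
- clip: Black binder clip standing on its back, about 32 x 18 mm, 40 mm tall, loose bystander, to be left alone. Origin: centre of its underside.
- tweezers: Steel tweezers lying flat, 124 x 18 mm, 8 mm high, loose bystander, to be left alone. Origin: centre of its underside.
- tin: Flat round tin with lid, 71 mm across, 24 mm tall, loose bystander, to be left alone. Origin: centre of its underside.
- tags: Block of blank paper tags, 50 x 32 mm, 15 mm high, loose bystander, to be left alone. Origin: centre of its underside.

How it is judged:
At the end, for the whole second after the job is handed in: The middle of the empty compartment lies within 6 mm (horizontally) of the middle of the lid opening, the wheel is at rest, and the dispenser stands upright within 30 mm of where it began (horizontal distance between empty_pocket and lid_opening below 0.006 m and velocity of joint wheel between -0.05 and 0.05 rad/s and distance of dispenser from where it was at the start of the episode below 0.03 m and height (world z) of dispenser below 0.008 m and angle between dispenser's own z axis and vertical below 0.05 rad and linear speed of dispenser below 0.02 m/s); the robot touches nothing.
It fails at once if the dispenser is pushed more than 30 mm from its place, lifted or tipped (distance of dispenser from where it was at the start of the episode above 0.03 m or height (world z) of dispenser above 0.008 m or angle between dispenser's own z axis and vertical above 0.12 rad).
It fails at once if the fingers press or squeeze the dispenser with more than 25 N (contact force between the fingers and dispenser above 25 N).
It fails at once if the arm or the gripper's body, instead of the fingers, pushes the dispenser (contact force between the arm and dispenser above 2 N).
It fails at once if the empty compartment runs past the opening by more than 26 degrees (value of joint wheel below -0.45 rad or value of joint wheel above 6.733 rad).
It fails at once if a bystander is moved more than 15 mm (distance of any of jar, cup, spool, clip, tweezers, tin, tags from where it was at the start of the episode above 0.015 m).
It also fails if it takes over 67 s, if anything falls off the work surface, if the arm or the gripper's body presses on something with over 40 N, if the wrist force passes 120 N, or if a joint passes its speed limit or range.

ROBOT

A 7-joint arm with a two-finger parallel gripper is mounted at the origin on the work surface. World frame = base frame: x ahead of the robot, y to its left, z up, the work surface at z = 0. Lengths are in m, angles in rad, forces in N, time in s.
With the tool pointing down it reaches from about 0.4 to 0.875 m from the base axis. Payload 4.4 kg.
Tool frame: the origin (TCP) lies on the centre line of the jaws, within the pads' length; the fingertips stand 19 mm ahead of it and the grasp point (between the pads) is the TCP (r.tcp_to_tips is the distance from the TCP to the fingertips, in m); z points along the fingers, y is the line along which they close (so a half turn about z gives the same grasp; the last joint's range is limited). The gripper opens to 85 mm and grips with 20 to 120 N. Pads are 22 mm wide; open, the fingers measure 114 mm over their backs; the gripper's body (76 mm by 85 mm) begins 54 mm behind the grasp point. The pads swing forward as they close: fully open they stand 13 mm farther back than shut.
Start: joints at [1.131, 0.628, 0.038, 1.517, -0.027, 0.996, -0.02], TCP at [0.237, -0.605, 0.223] pointing down, gripper open.
Joint ranges: [-3.06, 3.06], [-0.37, 2.12], [-1.25, 1.32], [0.18, 2.47], [-1.1, 4.24], [0.23, 1.98], [-2.94, 2.94]. Speed limits (rad/s): [2.57, 2.57, 3.14, 3.14, 3.14, 3.14, 3.14].

INTERFACE

Orientations are given as a 3x3 rotation matrix whose columns are the frame's x, y, z axes.
In Python, from workcell import r gives the robot as it stands.
- The arm moves only by the tool apply_moves, never from a script. Its argument "moves" is a list of rows, each a list of 4 numbers: the shift along the tool's x, y, z in m, then the turn about the tool's z in degrees. In form: [[dx, dy, dz, spin], ...]. A call has 1 to 20 rows; each row shifts and turns the commanded pose from where the row before left it, along the tool's axes as they then stand; what a row does not reach is not made up. A row lasts 1/12 s, in which the tool goes at most 41.7 mm and 7.16 degrees, less where a joint would pass 70% of its speed; a pose out of reach is approached as far as the arm can. A call with a gripper value outside its range is refused whole. "grip" is the gripper command: -1 is fully open, 1 is shut, values between are in proportion, set as the call begins (left out, the last holds). The fingers move at their own pace and stop on an object; "squeeze" is the grip in N (left out, the last holds). Time passes only in rows, so rows that do not move let the fingers close. It gives the time, the measured TCP pose, the force, the opening and the grip force at its end, in the units of the state.
- r.state(): the state, without advancing time (a new reading comes with each control period).
- r.camera(name): name is "scene" or "side" or "wrist"; returns the picture (384x512x3 uint8, red, green, blue); there is no depth.
- r.camera_info(name): a dict with "vertical_fov" (degrees; the focal length in pixels is half the picture's height over the tangent of half this angle, whatever the lens; pixels are square), "cx", "cy" (the principal point, pixels), "R" (3x3) and "t" (3): a world point X has camera coordinates R X + t. Camera axes: x right, y down, z forward; pixel columns grow to the right and rows downward; lengths in m; the calibration is good to about 2 mm. The wrist camera is an equidistant fisheye: a pixel r from the principal point sees the ray r / f radians off the axis. A picture is of the moment at which its call begins: read the wrist's pose just before it. camera_info takes no time and is no camera call; for the wrist camera it gives the pose at the moment of the call.
- r.finish_job(): hands the job in; it is judged then, once.
The state is a dict: "clock": time; "qpos": joint angles; "dq": joint speeds; "joint_efforts": joint torques, N m; "eef_pos": TCP position; "tool_rot": TCP orientation; "force": force on the tool from outside, world axes, zero at the start; "wrist_torque": the same for the moment, N m; "gripper_width": opening from 0.0 (shut) to 1.0 (fully open); "grasp_force": force on a finger pad.
Only numpy, scipy, OpenCV 4.12 (cv2) and the standard library are available. Lean on these libraries where they do the work, as an engineer would, in place of code of your own. Each camera call takes 0.05 s, during which the arm holds its last target. There are 200 camera calls.

## Working session

There is one attempt and no reset: what is moved stays moved. The work goes in short steps, Python scripts to look and compute and a tool call to move; the robot and the scene stay as the last step left them, time stands still between calls to the robot, and variables do not carry over. Pictures are saved under pics/ and viewed, at most 10 in all, crops included, and the job is handed in when it is done.

Besides the shell and the picture viewer there is one more tool, called by a JSON object that holds its "name" and its "arguments", one argument or row to a line. apply_moves: Moves the arm, as the interface text tells. Its arguments: {"type":"object","properties":{"moves":{"type":"array"},"grip":{"type":"number"},"squeeze":{"type":"number"}},"required":["moves"]}

```bash
mkdir -p pics; cat > h.py <<'E'
import numpy as np, cv2
from workcell import r
def save(n,f): 
    im=r.camera(n); cv2.imwrite(f,im[:,:,::-1]); return im
def proj(i,X):
    c=i["R"]@np.array(X)+i["t"]; f=192/np.tan(np.radians(i["vertical_fov"]/2)); return np.array([i["cx"]+f*c[0]/c[2],i["cy"]+f*c[1]/c[2]])
def ray(i,u,v,z):
    f=192/np.tan(np.radians(i["vertical_fov"]/2)); R=np.array(i["R"]);C=-R.T@np.array(i["t"])
    d=R.T@np.array([(u-i["cx"])/f,(v-i["cy"])/f,1]); return C+d*(z-C[2])/d[2]
E
python3 - <<'E'
from h import *
s=r.state(); print(s["clock"],s["eef_pos"],s["tool_rot"],s["gripper_width"])
a=save("scene","pics/a_s.png"); b=save("side","pics/b_s.png")
for n in("scene","side"):
    i=r.camera_info(n); R=np.array(i["R"]); print(n,i["vertical_fov"],-R.T@np.array(i["t"]),R[2])
E
```

```text
0.0 [ 0.23716101 -0.60452051  0.22171764] [[ 9.30948580e-01  3.65149663e-01 -6.81033486e-04]
 [ 3.65150298e-01 -9.30947012e-01  1.70909608e-03]
 [-9.93023052e-06 -1.83976015e-03 -9.99998308e-01]] 0.9974295407247759
scene 55.793699112438546 [ 1.20499563 -0.68038911  0.68795387] [-0.59199735  0.57929915 -0.56031386]
side 50.473109393361185 [ 0.37807972 -0.88917266  0.63662315] [ 0.13867636  0.83443532 -0.53337282]
```

View pics/a_s.png

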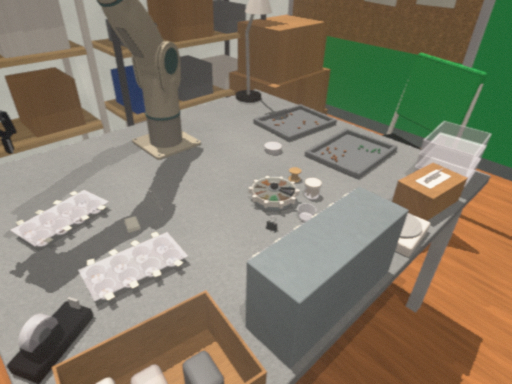

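View pics/b_s.png

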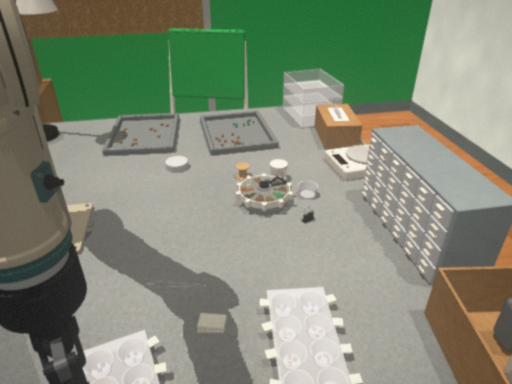

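The wheel is at about scene (274,192) and side (265,191). The spool, jar, cup and clip stand close around its far and right side. Next I'll get its position and enlarge the crops.

```bash
python3 - <<'E'
from h import *
I={n:r.camera_info(n) for n in("scene","side")}
P={"knob":((274,184),(265,183),.062),"spool":((295,175),(242,171),.02),"jar":((313,187),(279,168),.027),"cup":((306,212),(308,189),.016),"clip":((272,226),(308,216),.02),"tin":((273,148),(177,163),.012),"tags":((132,224),(211,323),.01)}
for k,(a,b,z) in P.items(): print(k,ray(I["scene"],*a,z).round(3),ray(I["side"],*b,z).round(3))
a=cv2.imread("pics/a_s.png")[165:240,235:335];b=cv2.imread("pics/b_s.png")[150:230,220:330]
a=cv2.resize(a,(780,585),interpolation=2);b=cv2.resize(b,(800,582),interpolation=2)
cv2.imwrite("pics/c.png",cv2.resize(np.vstack([a[:, :780],b[:,:780]]),(400,600)))
cv2.imwrite("pics/d.png",b)
E
```

```text
knob [0.573 0.038 0.062] [0.572 0.034 0.062]
spool [0.541 0.183 0.02 ] [0.531 0.183 0.02 ]
jar [0.636 0.162 0.027] [0.643 0.168 0.027]
cup [0.698 0.052 0.016] [0.701 0.052 0.016]
clip [ 0.678 -0.077  0.02 ] [ 0.661 -0.079  0.02 ]
tin [0.34  0.283 0.012] [0.335 0.289 0.012]
tags [ 0.393 -0.361  0.01 ] [ 0.386 -0.364  0.01 ]
```

View pics/d.png

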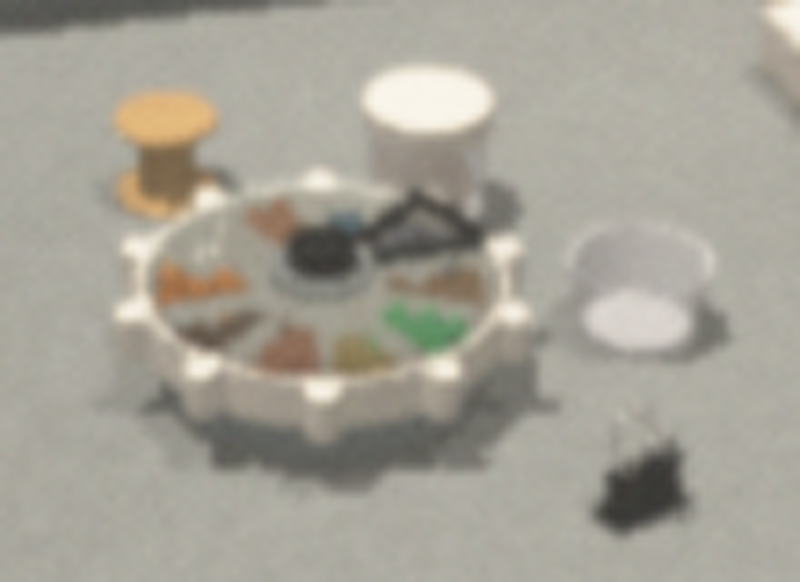

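The wheel's axis is near (0.572, 0.036). The opening points toward the jar, and a compartment at the far left looks empty. I'll move above the wheel for the wrist view, shutting the fingers on the way.

{"name": "apply_moves", "arguments": {
  "moves": [
    [0.02,-0.02,-0.01,0],
    [0.025,-0.023,-0.01,0],
    [0.025,-0.023,-0.01,0],
    [0.025,-0.023,-0.01,0],
    [0.025,-0.023,-0.01,0],
    [0.025,-0.023,0,0],
    [0.025,-0.023,0,0],
    [0.025,-0.023,0,0],
    [0.025,-0.023,0,0],
    [0.025,-0.023,0,0],
    [0.025,-0.023,0,0],
    [0.025,-0.023,0,0],
    [0.025,-0.023,0,0],
    [0.025,-0.023,0,0],
    [0.025,-0.023,0,0],
    [0.025,-0.023,0,0],
    [0.02,-0.02,0,0],
    [0.01,-0.01,0,0],
    [0,0,0,0],
    [0,0,0,0]
  ],
  "grip": 1
}}

```text
clock: 1.77
eef_pos: [0.4885, -0.0818, 0.2723]
tool_rot: [[0.93, 0.367, -0.001], [0.367, -0.93, -0.0], [-0.001, -0.0, -1.0]]
force: [-0.4, -1.1, -1.3]
gripper_width: -0.001
grasp_force: 0.0
```

```bash
python3 - <<'E'
from h import *
s=r.state(); print(s["clock"],s["eef_pos"],s["tool_rot"].round(3),s["gripper_width"],s["force"])
i=r.camera_info("wrist");print(i["vertical_fov"],-np.array(i["R"]).T@i["t"])
im=save("wrist","pics/w1.png")
E
```

```text
1.7667 [ 0.48853169 -0.08182503  0.27226912] [[ 0.93   0.367 -0.001]
 [ 0.367 -0.93  -0.   ]
 [-0.001 -0.    -1.   ]] -0.0005227467224443863 [-0.38033723 -1.13642303 -1.31999901]
65.70646984690485 [ 0.5507947 -0.0590247  0.4243922]
```

View pics/w1.png

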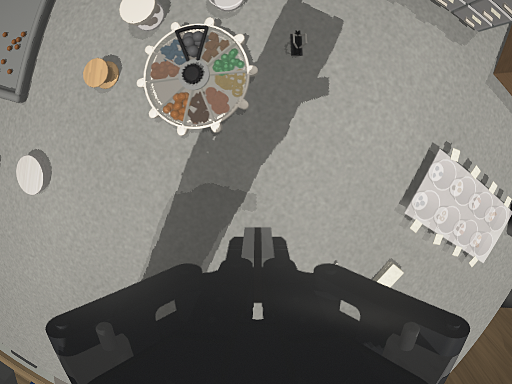

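The wheel centre is near (194,74), the opening near (192,43), and the empty compartment near (160,88), two full ones (red-brown and blue) away from it. That makes three clicks clockwise. Next I'll measure the axis, lug angles and opening angle.

```bash
cat >> h.py <<'E'
def fray(i,u,v,z):
    f=192/np.tan(np.radians(i["vertical_fov"]/2)); R=np.array(i["R"]);C=-R.T@np.array(i["t"])
    x,y=u-i["cx"],v-i["cy"]; q=np.hypot(x,y)+1e-9; th=q/f
    d=R.T@np.array([np.sin(th)*x/q,np.sin(th)*y/q,np.cos(th)]); return C+d*(z-C[2])/d[2]
def fproj(i,X):
    c=np.array(i["R"])@np.array(X)+i["t"]; f=192/np.tan(np.radians(i["vertical_fov"]/2)); q=np.hypot(c[0],c[1]); th=np.arctan2(q,c[2])
    return i["cx"]+f*th*c[0]/q, i["cy"]+f*th*c[1]/q
def lugs(im,i,c,rad=.0775,z=.044):
    g=im.min(2).astype(np.float32); a=np.radians(np.arange(0,360,1.))
    p=np.array([fproj(i,(c[0]+rad*np.cos(t),c[1]+rad*np.sin(t),z)) for t in a],np.float32)
    v=cv2.remap(g,p[:,0].reshape(1,-1),p[:,1].reshape(1,-1),1)[0]
    F=np.sum((v-v.mean())*np.exp(-10j*a)); return (-np.degrees(np.angle(F))/10)%36, v, abs(F)/np.abs(v-v.mean()).sum()
E
python3 - <<'E'
from h import *
i=r.camera_info("wrist"); im=cv2.imread("pics/w1.png")[:,:,::-1]
m=(im.max(2)<45).astype(np.uint8); n,l,st,ce=cv2.connectedComponentsWithStats(m)
k=[j for j in range(1,n) if abs(ce[j]-[194,74]).max()<8 and st[j,4]>50]; print([(st[j],ce[j]) for j in k])
kn=fray(i,*ce[k[0]],.062) ; print("knob",kn)
# outer contour white mask -> centre
w=(im.min(2)>165).astype(np.uint8)[0:140,130:270]
c,_=cv2.findContours(w,cv2.RETR_EXTERNAL,cv2.CHAIN_APPROX_NONE); c=max(c,key=cv2.contourArea); print(len(c),cv2.contourArea(c))
P=np.array([fray(i,p[0][0]+130,p[0][1],.044) for p in c]); print("rim circle",cv2.minEnclosingCircle(P[:,:2].astype(np.float32)))
a,v,q=lugs(im,i,kn);print("lug phase",a,q)
for nm,u in dict(opening=(192,43),empty=(160,88),jar=(137,8),spool=(96,72),cup=(228,0),clip=(296,43),tin=(29,175)).items():
    X=fray(i,*u,.03); print(nm,X.round(3),np.degrees(np.arctan2(X[1]-kn[1],X[0]-kn[0])).round(1),np.hypot(*(X-kn)[:2]).round(3))
big=cv2.resize(im[0:140,120:270,::-1],None,fx=4,fy=4,interpolation=2); cv2.imwrite("pics/w1c.png",big)
E
```

```text
[(array([183,  64,  20,  20, 148], dtype=int32), array([193.06081081,  73.59459459]))]
knob [0.57104239 0.03241943 0.062     ]
595 766.5
rim circle ((0.5711073875427246, 0.035375241190195084), 0.08075512945652008)
lug phase 8.082565025537287 0.3674806445756523
opening [0.612 0.058 0.03 ] 31.9 0.048
empty [0.54  0.078 0.03 ] 124.2 0.055
jar [0.641 0.158 0.03 ] 61.0 0.143
spool [0.535 0.185 0.03 ] 103.4 0.157
cup [0.686 0.036 0.03 ] 1.7 0.115
clip [ 0.661 -0.071  0.03 ] -49.1 0.137
tin [0.339 0.274 0.03 ] 133.8 0.335
```

View pics/w1c.png

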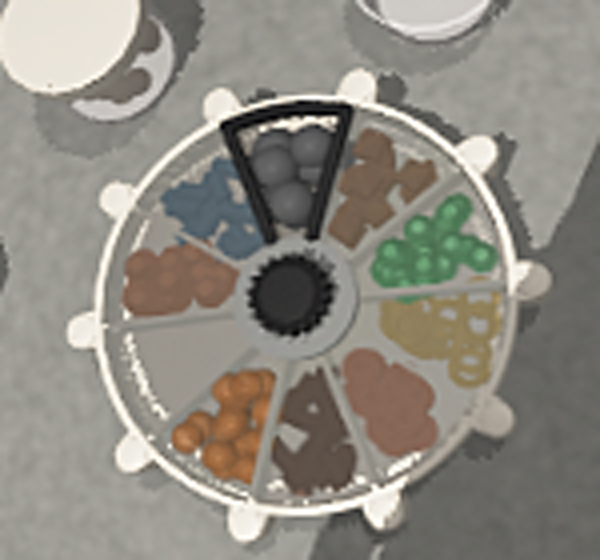

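Counting on the crop confirms it: the empty pocket (180,370) is three compartments anticlockwise of the framed opening (290,170). The wheel has to turn three clicks clockwise (−108°). The rim radius comes out at 80.8 mm against 81 mm given, and the axis is at (0.571, 0.035). My plan is to put the shut fingertips into the gap between two lugs on the robot's side and sweep one pitch per click.

```bash
cat >> h.py <<'E'
C=np.array([.571,.0354])
def goto(phi,R,z):
    s=r.state(); T=np.array(s["tool_rot"]); p=np.array(s["eef_pos"]); t=np.radians(phi)
    w=np.array([C[0]+R*np.cos(t),C[1]+R*np.sin(t),z]); yd=np.degrees(np.arctan2(T[1,1],T[0,1]))
    print("clock",s["clock"],"tool delta",(T.T@(w-p)).round(4),"spin",((yd-phi+180)%360-180).round(1),"F",np.round(s["force"],1),"qpos",np.round(s["qpos"],2))
    d=p[:2]-C; print("now phi",np.degrees(np.arctan2(d[1],d[0]))%360,"R",np.hypot(*d),"z",p[2],"ydir",yd%360)
E
python3 - <<'E'
from h import *
i=r.camera_info("wrist"); im=cv2.imread("pics/w1.png")[:,:,::-1]
for rad in(.076,.078,.08): a,v,q=lugs(im,i,C,rad); print("phase",a,q)
d=(im.max(2)<60)[25:62,170:215]; 
for u in((192,43),): X=fray(i,*u,.049); print(np.degrees(np.arctan2(*(X[:2]-C)[::-1])))
goto(a+18+252,.125,.15)
E
```

```text
phase 7.749707170798359 0.5408118868304419
phase 8.331190783113357 0.4645028810202874
phase 10.546785821933042 0.19604424445639718
23.88878303685219
clock 1.8167 tool delta [0.097  0.0426 0.1222] spin 10.8 F [ 0.7  0.  -0.7] qpos [ 0.17  0.35 -0.08  1.87  0.04  0.92 -1.13]
now phi 235.03494644470766 R 0.1445831424638087 z 0.27230558826809353 ydir 291.3901799502928
```

{"name": "apply_moves", "arguments": {
  "moves": [
    [0.016,0.007,0.02,0],
    [0.016,0.007,0.02,0],
    [0.016,0.007,0.02,0],
    [0.016,0.007,0.02,0],
    [0.016,0.007,0.02,0],
    [0.016,0.0075,0.022,0],
    [0,0,0,6.7],
    [0,0,0,6.7],
    [0,0,0,0],
    [0,0,0,0]
  ]
}}

```text
clock: 2.65
eef_pos: [0.5931, -0.0885, 0.1505]
tool_rot: [[0.99, 0.14, -0.001], [0.14, -0.99, -0.001], [-0.001, 0.001, -1.0]]
force: [-0.6, -0.1, -0.1]
gripper_width: -0.002
grasp_force: 0.0
```

```bash
python3 - <<'E'
from h import *
goto(278,.115,.05); save("wrist","pics/w2.png")
i=r.camera_info("wrist"); im=cv2.imread("pics/w2.png")[:,:,::-1]
print([lugs(im,i,C,q)[::2] for q in(.076,.078)],fproj(i,(*C,.062)))
E
```

```text
clock 2.65 tool delta [-0.0045 -0.0109  0.1005] spin 0.1 F [-0.6 -0.1 -0.1] qpos [ 0.1   0.64 -0.    1.73  0.    0.77 -1.33]
now phi 280.1090272234761 R 0.12588187065188552 z 0.15050630466838597 ydir 278.0665877056684
[(np.float64(7.959775612407762), np.float64(0.4149226968529606)), (np.float64(7.930880668997406), np.float64(0.3699371037985482))] (np.float64(118.65486637594901), np.float64(199.83257581145193))
```

View pics/w2.png

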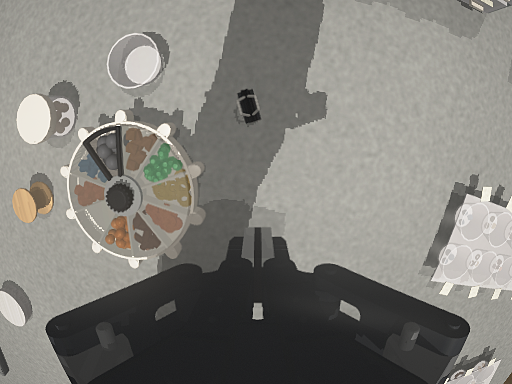

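The wheel, with its knob at (119,196), agrees with the prediction to about 3 mm. The clip at (248,105) and the cup are well clear of the approach. I'll descend outside the rim at 278°.

{"name": "apply_moves", "arguments": {
  "moves": [
    [-0.0035,-0.011,0,0],
    [0,0,0.02,0],
    [0,0,0.02,0],
    [0,0,0.02,0],
    [0,0,0.02,0],
    [0,0,0.012,0],
    [0,0,0.008,0],
    [0,0,0,0],
    [0,0,0,0]
  ]
}}

```text
clock: 3.45
eef_pos: [0.5889, -0.0762, 0.051]
tool_rot: [[0.99, 0.14, 0.0], [0.14, -0.99, 0.0], [0.0, -0.0, -1.0]]
force: [0.0, -0.2, 0.2]
gripper_width: -0.001
grasp_force: 0.0
```

```bash
python3 - <<'E'
from h import *
goto(278,.086,.05); im=save("side","pics/s3.png")
i=r.camera_info("side"); u,v=proj(i,r.state()["eef_pos"]).astype(int); print(u,v)
cv2.imwrite("pics/s3c.png",cv2.resize(cv2.imread("pics/s3.png")[v-55:v+35,u-60:u+60],None,fx=6,fy=6,interpolation=2))
E
```

```text
clock 3.45 tool delta [-0.0022 -0.027   0.001 ] spin 0.0 F [ 0.  -0.2  0.2] qpos [ 0.08  0.78 -0.01  1.81  0.01  0.55 -1.36]
now phi 279.10820366286555 R 0.11300358711565192 z 0.05102763415539792 ydir 278.041596142373
280 208
```

View pics/s3c.png

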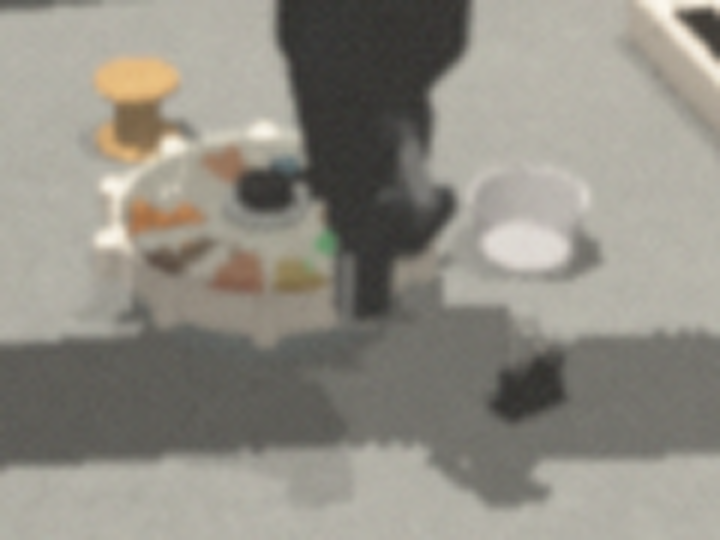

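The fingertip at (370,310) stands clear of the rim and between lugs, and the clip at (530,385) is free. I'll move in radially in small steps and watch the force.

{"name": "apply_moves", "arguments": {
  "moves": [
    [-0.0015,-0.007,0,0],
    [0,-0.007,0,0],
    [0,-0.006,0,0],
    [0,-0.004,0,0],
    [0,-0.003,0,0],
    [0,0,0,0],
    [0,0,0,0]
  ]
}}

```text
clock: 4.08
eef_pos: [0.5835, -0.0496, 0.0507]
tool_rot: [[0.99, 0.14, 0.0], [0.14, -0.99, -0.0], [0.0, 0.0, -1.0]]
force: [-0.5, -0.5, 0.1]
gripper_width: -0.002
grasp_force: 0.0
```

No contact at R = 86 mm. Now the first click: a 36° arc clockwise, a little further in.

{"name": "apply_moves", "arguments": {
  "moves": [
    [0,-0.002,0,0],
    [-0.0044,-0.0001,0,3],
    [-0.0044,-0.0001,0,3],
    [-0.0044,-0.0001,0,3],
    [-0.0044,-0.0001,0,3],
    [-0.0044,-0.0001,0,3],
    [-0.0044,-0.0001,0,3],
    [-0.0044,-0.0001,0,3],
    [-0.0044,-0.0001,0,3],
    [-0.0044,-0.0001,0,3],
    [-0.0044,-0.0001,0,3],
    [-0.0044,-0.0001,0,3],
    [-0.0044,-0.0001,0,3],
    [0,0,0,0],
    [0,0,0,0],
    [0,0,0,0]
  ]
}}

```text
clock: 5.42
eef_pos: [0.5324, -0.0393, 0.0507]
tool_rot: [[0.884, -0.468, 0.001], [-0.468, -0.884, -0.0], [0.001, -0.0, -1.0]]
force: [-0.3, -0.2, -0.6]
gripper_width: -0.001
grasp_force: 0.0
```

```bash
python3 - <<'E'
from h import *
goto(242,.084,.05); save("wrist","pics/w4.png")
E
```

```text
clock 5.4167 tool delta [-0.001  -0.      0.0007] spin 0.1 F [-0.3 -0.2 -0.6] qpos [-0.08  0.73  0.15  1.98 -0.24  0.45 -1.81]
now phi 242.69158790395602 R 0.08402850326392176 z 0.05069864561306879 ydir 242.0715062609326
```

View pics/w4.png

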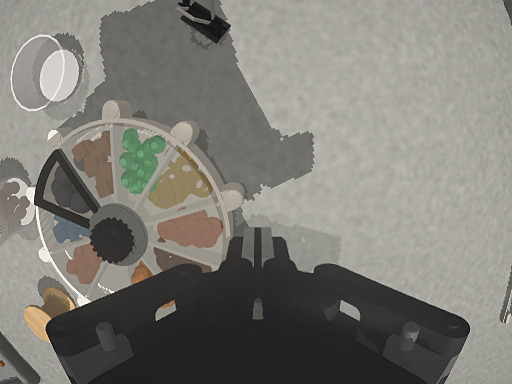

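The opening still seems to show the dark beads. I need to know whether the wheel turned, or the dispenser turned as a whole.

```bash
python3 - <<'E'
from h import *
print(r.tcp_to_tips)
i=r.camera_info("wrist"); im=cv2.imread("pics/w4.png")[:,:,::-1]
n=fray(i,111,234,.062); print("knob",n, "pred px",fproj(i,(*C,.062)))
for nm,u in dict(open=(66,187),lug1=(111,106),lug2=(182,131),lug3=(234,192)).items():
    X=fray(i,*u,.049 if nm=="open" else .044); d=X[:2]-n[:2]; print(nm,X.round(3),np.degrees(np.arctan2(d[1],d[0])),np.hypot(*d))
print([fproj(i,(*(C+rr*np.array([np.cos(np.radians(242.7)),np.sin(np.radians(242.7))])),.044)) for rr in (.070,.081)], fproj(i,r.state()["eef_pos"]-[0,0,.019]))
E
```

```text
0.019
knob [0.57540309 0.03041211 0.062     ] pred px (np.float64(109.29804332896359), np.float64(243.85267730039317))
open [0.614 0.052 0.049] 28.72894680131393 0.04400001525427265
lug1 [ 0.639 -0.001  0.044] -26.543678601871687 0.07062288779288461
lug2 [ 0.604 -0.031  0.044] -65.34380995494264 0.0678507562978857
lug3 [ 0.56  -0.04   0.044] -102.07713356327974 0.07194998472758377
[(np.float64(232.30473443822495), np.float64(233.8714410109641)), (np.float64(251.25890472803536), np.float64(233.79590729489604))] (np.float64(256.5546965210476), np.float64(226.0429630240768))
```

```bash
python3 - <<'E'
from h import *
save("scene","pics/s5.png")
a=cv2.imread("pics/a_s.png");b=cv2.imread("pics/s5.png")
for (x0,x1,y0,y1) in((262,302,180,212),(300,325,175,197)):
    t=a[y0:y1,x0:x1]; m=cv2.matchTemplate(b[y0-8:y1+8,x0-8:x1+8],t,cv2.TM_CCOEFF_NORMED); _,mx,_,l=cv2.minMaxLoc(m); print(mx,l[0]-8,l[1]-8,m[l[1],max(0,l[0]-1):l[0]+2],m[max(0,l[1]-1):l[1]+2,l[0]])
q=np.hstack([cv2.resize(z[160:230,230:330],(400,280),interpolation=2) for z in(a,b)]); cv2.imwrite("pics/s5c.png",q)
E
```

```text
0.9261656999588013 0 0 [0.8782093 0.9261657 0.8842654] [0.7844596  0.9261657  0.85376334]
0.9981913566589355 0 0 [0.963687   0.99819136 0.96432906] [0.92742854 0.99819136 0.92281145]
```

View pics/s5c.png

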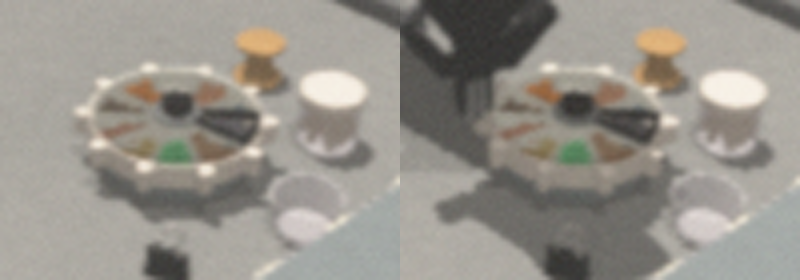

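The dispenser and wheel haven't moved (0 px shift in the scene view), so the finger swept just outside the lugs. The tip is now at the next gap (242°). I'll feel inward for the rim in small steps.

{"name": "apply_moves", "arguments": {
  "moves": [
    [0,-0.001,0,0],
    [0,-0.001,0,0],
    [0,-0.001,0,0],
    [0,-0.001,0,0],
    [0,0,0,0]
  ]
}}

```text
clock: 5.93
eef_pos: [0.5341, -0.0351, 0.0506]
tool_rot: [[0.883, -0.469, 0.0], [-0.469, -0.883, 0.0], [0.0, -0.0, -1.0]]
force: [0.4, -0.0, 0.0]
gripper_width: 0.002
grasp_force: 0.0
```

{"name": "apply_moves", "arguments": {
  "moves": [
    [0,-0.001,0,0],
    [0,-0.001,0,0],
    [0,-0.001,0,0],
    [0,0,0,0]
  ]
}}

```text
clock: 6.27
eef_pos: [0.5354, -0.0325, 0.0506]
tool_rot: [[0.883, -0.469, 0.0], [-0.469, -0.883, 0.0], [0.0, -0.0, -1.0]]
force: [-0.7, 0.8, -0.1]
gripper_width: 0.002
grasp_force: 0.0
```

{"name": "apply_moves", "arguments": {
  "moves": [
    [0,-0.001,0,0],
    [0,-0.001,0,0],
    [0,0,0,0]
  ]
}}

```text
clock: 6.52
eef_pos: [0.5364, -0.0308, 0.0506]
tool_rot: [[0.883, -0.469, 0.0], [-0.469, -0.883, 0.0], [0.0, -0.0, -1.0]]
force: [-0.3, -0.2, -0.1]
gripper_width: 0.001
grasp_force: 0.0
```

```bash
python3 - <<'E'
from h import *
for n,f,(x0,x1,y0,y1) in(("scene","a_s",(262,283,176,195)),("side","b_s",(254,274,176,192))):
    im=cv2.imread(f"pics/{f}.png")[y0:y1,x0:x1].max(2); m=(im<90); 
    k,l,st,ce=cv2.connectedComponentsWithStats(m.astype(np.uint8)); j=1+np.argmax(st[1:,4]); c=ce[j]+[x0,y0]; print(n,c,st[j],ray(r.camera_info(n),*c,.055))
# lug-ring ellipse in side/scene initial images: white pixels, on z=.044
for n,f,(x0,x1,y0,y1) in(("scene","a_s",(240,303,172,212)),("side","b_s",(230,298,170,212))):
    im=cv2.imread(f"pics/{f}.png")[y0:y1,x0:x1]; i=r.camera_info(n); m=((im.min(2)>175)).astype(np.uint8)
    ys,xs=np.nonzero(m); P=np.array([ray(i,x+x0,y+y0,.044)[:2] for x,y in zip(xs,ys)]); d=np.hypot(*(P-C).T); P=P[(d>.066)&(d<.088)]
    A=np.c_[2*P,np.ones(len(P))]; s=np.linalg.lstsq(A,(P**2).sum(1),rcond=None)[0]; print(n,len(P),s[:2],np.sqrt(s[2]+s[0]**2+s[1]**2))
i=r.camera_info("wrist"); im=save("wrist","pics/w6.png"); m=(im.max(2)<45).astype(np.uint8); n,l,st,ce=cv2.connectedComponentsWithStats(m)
print([(st[j].tolist(),ce[j].round(1),fray(i,*ce[j],.062).round(4)) for j in range(1,n) if 150<st[j,4]<4000])
i0=r.camera_info("wrist"); f=fproj(i0,r.state()["eef_pos"]-[0,0,.019]); print(f)
E
```

```text
scene [274.         185.87878788] [ 9  8  7  5 33] [0.57380157 0.03856354 0.055     ]
side [265.34375  183.640625] [ 6  3 14  9 64] [0.57421243 0.04147333 0.055     ]
scene 98 [0.57317014 0.03849466] 0.07380493239079015
side 156 [0.56983414 0.037955  ] 0.073245520392997
[([193, 0, 51, 42, 848], array([217.9,  20. ]), array([ 0.6457, -0.0681,  0.062 ])), ([391, 289, 79, 49, 642], array([448. , 320.7]), array([ 0.4131, -0.122 ,  0.062 ]))]
(np.float64(256.5485104052726), np.float64(226.0538915228742))
```

View pics/w6.png

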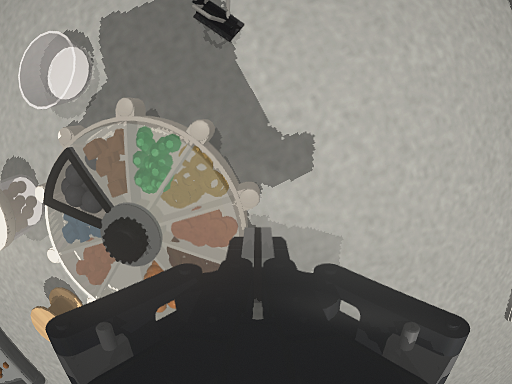

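Triangulating again puts the axis at (0.573, 0.0385), so the first sweep ran at a true R of about 87 mm. The tip, at (258,230), now sits just off the rim at R ≈ 78 mm, inside the gap with a lug at (248,198). I'll push clockwise in short stages.

{"name": "apply_moves", "arguments": {
  "moves": [
    [-0.0041,0,0,3],
    [-0.0041,0,0,3],
    [-0.0041,-0.0001,0,3],
    [-0.0041,-0.0001,0,3],
    [0,0,0,0]
  ]
}}

```text
clock: 6.98
eef_pos: [0.5216, -0.0214, 0.0505]
tool_rot: [[0.766, -0.643, -0.001], [-0.643, -0.766, 0.0], [-0.001, 0.001, -1.0]]
force: [-0.6, 0.2, 0.4]
gripper_width: -0.001
grasp_force: 0.0
```

{"name": "apply_moves", "arguments": {
  "moves": [
    [-0.0041,-0.0001,0,3],
    [-0.0041,-0.0001,0,3],
    [-0.0041,-0.0001,0,3],
    [0,0,0,0]
  ]
}}

```text
clock: 7.32
eef_pos: [0.5133, -0.0129, 0.0506]
tool_rot: [[0.657, -0.754, -0.001], [-0.754, -0.657, 0.0], [-0.001, 0.0, -1.0]]
force: [-0.6, -0.1, -0.5]
gripper_width: 0.001
grasp_force: 0.0
```

```bash
cat >> h.py <<'E'
C[:]=[.573,.0385]
def green(im,n):
    i=r.camera_info(n); h=cv2.cvtColor(np.ascontiguousarray(im),cv2.COLOR_RGB2HSV); m=cv2.inRange(h,(50,80,40),(85,255,255))
    F={"scene":ray,"side":ray,"wrist":fray}[n]; ys,xs=np.nonzero(m); P=np.array([F(i,x,y,.032)[:2] for x,y in zip(xs,ys)])
    if len(P)==0: return None
    d=P-C; k=np.hypot(*d.T)<.075; 
    if k.sum()<3: return None
    q=d[k].mean(0); return k.sum(),np.degrees(np.arctan2(q[1],q[0])).round(1),np.hypot(*q).round(3)
def knobpx(im,x=(262,283),y=(176,195)):
    m=im[y[0]:y[1],x[0]:x[1]].max(2)<90; k,l,st,ce=cv2.connectedComponentsWithStats(m.astype(np.uint8)); j=1+np.argmax(st[1:,4]); return (ce[j]+[x[0],y[0]]).round(1)
E
python3 - <<'E'
from h import *
import sys
for n,f in(("scene","a_s"),("side","b_s")):
    print(n,"initial",green(cv2.imread(f"pics/{f}.png")[:,:,::-1],n))
    im=save(n,f"pics/{n}7.png"); print(n,"now",green(im,n))
im=save("wrist","pics/w7.png"); print("wrist",green(im,"wrist"))
print("knob",knobpx(cv2.imread("pics/a_s.png")),knobpx(cv2.imread("pics/scene7.png")))
goto(206,.0785,.0506)
E
```

```text
scene initial (np.int64(8), np.float64(-47.2), np.float64(0.035))
scene now (np.int64(12), np.float64(-48.9), np.float64(0.035))
side initial (np.int64(9), np.float64(-38.5), np.float64(0.042))
side now (np.int64(19), np.float64(-38.9), np.float64(0.041))
wrist (np.int64(914), np.float64(-47.2), np.float64(0.047))
knob [274.  185.9] [273.8 186.1]
clock 7.4667 tool delta [-0.0211 -0.0029  0.0001] spin 15.1 F [0.7 0.1 0.1] qpos [-0.19  0.72  0.24  2.04 -0.39  0.42 -2.07]
now phi 221.58920672946368 R 0.0786858634819081 z 0.050695313817239365 ydir 221.12638086441285
```

The wheel still hasn't turned (green beads at −47° before and after), although by measurement the finger should be on a lug. In the side view the tip ended at about row 206, while the TCP itself projects to row 208, so the tip may be higher than assumed. I'll check its height.

```bash
python3 - <<'E'
from h import *
i=r.camera_info("side")
for z in(.03,.04,.05,.06,.07): print(z,proj(i,(.5889,-.0762,z)).round(1))
# dark finger vs. background columns in s3
im=cv2.imread("pics/s3.png").max(2); print(im[196:220,274:292:2])
# now: finger tip in scene7
p=r.state()["eef_pos"]; j=r.camera_info("scene")
for z in(.03,.05,.07): print(z,proj(j,(p[0],p[1],z)).round(1))
u,v=proj(j,(p[0],p[1],.05)).astype(int); g=cv2.imread("pics/scene7.png").max(2); print(u,v);print(g[v-12:v+12,u-10:u+12:2])
E
```

```text
0.03 [280.3 215.3]
0.04 [280.4 212.1]
0.05 [280.5 208.8]
0.06 [280.6 205.5]
0.07 [280.8 202.2]
[[152  98  98  56  54  60 109 119 141]
 [153  99 101  59  55  67 130 142 147]
 [149  96 102  55  57  70 139 142 146]
 [136  97 101  56  58  71 139 136 138]
 [137  98 100  56  52  73 132 123 125]
 [145  98 100  60  56  69 120 113 116]
 [144 100  97  56  58  69 102 116 115]
 [145  98  95  55  56  65  97 115 112]
 [147 106  95  60  53  70  96 108 116]
 [148 115  96  65  70  80  97 103 113]
 [145 122 103  87  91  94 101 102 113]
 [134 115 106 107 103 103 110 112 113]
 [108 102  98  98  98 106 112 114 114]
 [ 97  98  94  94  99 108 111 115 113]
 [ 96  96  97  96 108 115 112 113 113]
 [ 97  91  96 104 112 112 114 115 115]
 [ 96  95  97 107 116 113 116 116 115]
 [ 99  95  96 109 114 118 114 113 115]
 [109 102 104 108 114 117 115 115 113]
 [112 112 112 114 116 116 114 112 115]
 [112 114 117 119 114 115 115 113 114]
 [109 113 114 114 116 112 117 113 114]
 [105 113 113 112 113 113 115 113 113]
 [ 97 113 112 115 117 111 115 112 113]]
0.03 [248.8 190.7]
0.05 [249.  185.5]
0.07 [249.1 180.2]
248 185
[[ 
[... 425 characters left out ...]
  89  86  87  80  99  95  88 118 153 156]
 [ 89  89  88  92  90  99  96 100 133 149 152]
 [ 89  86  88  93  89  90  89 116 142 141 138]
 [ 91  88  90  94  88  90  95 135 150 128 117]
 [ 88  87  89  90  88  92 105 127 141 109 106]
 [ 90  89  89  88  87 101 131 136 138 114 110]
 [ 98  90  90  89  89 107 149 151 151 145 140]
 [120 100  90  91  89 115 148 151 153 155 157]
 [143 123  96  86  90 117 143 143 147 159 155]
 [147 142 123 101  91 116 140 141 147 150 150]
 [147 149 142 118 107 113 140 138 144 138 139]
 [149 151 150 142 134 112 123 129 142 130 135]
 [149 146 150 148 144 124 114 121 149 136 142]
 [156 149 150 148 151 147 137 135 162 147 146]
 [168 158 155 157 151 154 148 149 162 153 144]]
```

Both fixed views put the tip end at z ≈ 0.058, not 0.032. The fingers were passing over the 44 mm lugs, and the pose reading gives a tip about 25 mm too low. I'll back out, swing back to 242°, and lower by what the cameras show, watching the force.

```bash
sed -i 's/C\[:\]=.*/C[:]=[.572,.0365]/' h.py; python3 - <<'E'
from h import *
goto(242,.116,.05)
E
```

```text
clock 7.4667 tool delta [0.0415 0.0318 0.0007] spin -20.9 F [0.7 0.1 0.1] qpos [-0.19  0.72  0.24  2.04 -0.39  0.42 -2.07]
now phi 220.96694492396594 R 0.0766148880219954 z 0.050695313817239365 ydir 221.12638086441285
```

{"name": "apply_moves", "arguments": {
  "moves": [
    [0,0.016,0,0],
    [0,0.016,0,0],
    [0.014,0,0,0],
    [0.014,0,0,0],
    [0.0135,0,0,0],
    [0,0,0,-7],
    [0,0,0,-7],
    [0,0,0,-6.9],
    [0,0,0.006,0],
    [0,0,0.006,0],
    [0,0,0,0],
    [0,0,0,0]
  ]
}}

```text
clock: 8.47
eef_pos: [0.5163, -0.0658, 0.0379]
tool_rot: [[0.881, -0.472, -0.001], [-0.472, -0.881, -0.0], [-0.001, 0.001, -1.0]]
force: [0.5, -0.2, -0.5]
gripper_width: -0.0
grasp_force: 0.0
```

```bash
cat >> h.py <<'E'
def tipz(tag):
    p=r.state()["eef_pos"]
    for n in("scene","side"):
        im=save(n,f"pics/{n}{tag}.png").max(2).astype(int); i=r.camera_info(n)
        print(n,[(z,int(im[int(round(v)),int(round(u))-1:int(round(u))+2].min())) for z in np.arange(0,.09,.005).round(3) for u,v in [proj(i,(p[0],p[1],z))]])
E
python3 - <<'E'
from h import *
goto(242,.116,.05); tipz(8)
E
```

```text
clock 8.4667 tool delta [ 0.0011 -0.0005 -0.0121] spin -0.2 F [ 0.5 -0.2 -0.5] qpos [-0.01  0.74  0.13  2.02 -0.23  0.39 -1.76]
now phi 241.4409735564824 R 0.11651685186630588 z 0.0379399085022111 ydir 241.81731593335263
scene [(np.float64(0.0), 167), (np.float64(0.005), 154), (np.float64(0.01), 151), (np.float64(0.015), 144), (np.float64(0.02), 125), (np.float64(0.025), 101), (np.float64(0.03), 89), (np.float64(0.035), 88), (np.float64(0.04), 87), (np.float64(0.045), 92), (np.float64(0.05), 86), (np.float64(0.055), 82), (np.float64(0.06), 76), (np.float64(0.065), 76), (np.float64(0.07), 78), (np.float64(0.075), 74), (np.float64(0.08), 61), (np.float64(0.085), 52)]
side [(np.float64(0.0), 171), (np.float64(0.005), 162), (np.float64(0.01), 155), (np.float64(0.015), 131), (np.float64(0.02), 101), (np.float64(0.025), 98), (np.float64(0.03), 99), (np.float64(0.035), 93), (np.float64(0.04), 92), (np.float64(0.045), 80), (np.float64(0.05), 63), (np.float64(0.055), 52), (np.float64(0.06), 54), (np.float64(0.065), 54), (np.float64(0.07), 53), (np.float64(0.075), 55), (np.float64(0.08), 54), (np.float64(0.085), 51)]
```

The tip measures about 0.047 now. Lowering 14 mm more engages the lugs on either reading and still clears the table, and at r > 73 mm it clears the 62 mm foot too.

{"name": "apply_moves", "arguments": {
  "moves": [
    [0.001,0,0.004,0],
    [0,0,0.004,0],
    [0,0,0.003,0],
    [0,0,0.003,0],
    [0,0,0,0]
  ]
}}

```text
clock: 8.98
eef_pos: [0.5172, -0.0661, 0.0239]
tool_rot: [[0.882, -0.471, -0.001], [-0.471, -0.882, 0.0], [-0.001, 0.0, -1.0]]
force: [-0.3, -0.4, 0.1]
gripper_width: 0.003
grasp_force: 0.0
```

{"name": "apply_moves", "arguments": {
  "moves": [
    [0,-0.006,0,0],
    [0,-0.006,0,0],
    [0,-0.006,0,0],
    [0,-0.006,0,0],
    [0,-0.003,0,0],
    [0,-0.002,0,0],
    [0,0,0,0]
  ]
}}

```text
clock: 9.57
eef_pos: [0.5317, -0.0399, 0.0247]
tool_rot: [[0.883, -0.47, 0.0], [-0.47, -0.883, 0.0], [0.0, -0.0, -1.0]]
force: [0.3, -0.0, -0.4]
gripper_width: 0.002
grasp_force: 0.0
```

{"name": "apply_moves", "arguments": {
  "moves": [
    [0,-0.001,0,0],
    [0,-0.001,0,0],
    [0,-0.001,0,0],
    [0,0,0,0]
  ]
}}

```text
clock: 9.9
eef_pos: [0.5328, -0.038, 0.0246]
tool_rot: [[0.882, -0.471, 0.0], [-0.471, -0.882, 0.0], [0.0, -0.0, -1.0]]
force: [0.1, 0.1, -0.1]
gripper_width: 0.001
grasp_force: 0.0
```

R ≈ 84 mm with no contact. Now push clockwise in stages.

{"name": "apply_moves", "arguments": {
  "moves": [
    [-0.0044,-0.0006,0,3],
    [-0.0044,-0.0006,0,3],
    [-0.0043,-0.0001,0,3],
    [-0.0043,-0.0001,0,3],
    [0,0,0,0]
  ]
}}

```text
clock: 10.32
eef_pos: [0.5185, -0.0273, 0.0246]
tool_rot: [[0.764, -0.645, -0.0], [-0.645, -0.764, -0.0], [0.0, 0.0, -1.0]]
force: [1.2, -0.2, -0.6]
gripper_width: 0.001
grasp_force: 0.4
```

```bash
python3 - <<'E'
from h import *
goto(230,.083,.0246); im=save("wrist","pics/w9.png"); print("wrist",green(im,"wrist")); im=save("scene","pics/sc9.png"); print(green(im,"scene"),knobpx(im))
E
```

```text
clock 10.3167 tool delta [-0.     -0.0003  0.    ] spin -0.2 F [ 1.2 -0.2 -0.6] qpos [-0.12  0.77  0.18  2.03 -0.34  0.37 -1.94]
now phi 230.02073471236258 R 0.08330334227379373 z 0.024648755907062267 ydir 229.84932334545687
wrist (np.int64(1039), np.float64(-48.2), np.float64(0.046))
(np.int64(14), np.float64(-49.6), np.float64(0.033)) [275.3 186.9]
```

Contact shows now (force about 1.2 N, pad 0.4 N). Continue.

{"name": "apply_moves", "arguments": {
  "moves": [
    [-0.0043,-0.0001,0,3],
    [-0.0043,-0.0001,0,3],
    [-0.0043,-0.0001,0,3],
    [0,0,0,0]
  ]
}}

```text
clock: 10.75
eef_pos: [0.5089, -0.0181, 0.0245]
tool_rot: [[0.655, -0.756, -0.001], [-0.756, -0.655, 0.0], [-0.001, 0.001, -1.0]]
force: [-1.3, -0.2, 0.5]
gripper_width: 0.002
grasp_force: 0.4
```

```bash
python3 - <<'E'
from h import *
goto(221,.083,.0246); im=save("wrist","pics/w10.png"); print("wrist",green(im,"wrist")); im=save("scene","pics/sc10.png"); print(green(im,"scene"),knobpx(im))
E
```

```text
clock 10.75 tool delta [ 0.0002 -0.0005 -0.0001] spin -0.1 F [-1.3 -0.2  0.5] qpos [-0.16  0.77  0.21  2.05 -0.42  0.36 -2.04]
now phi 220.8876228290068 R 0.08345735719206081 z 0.024524535256781572 ydir 220.9187582015533
wrist (np.int64(1117), np.float64(-57.3), np.float64(0.046))
(np.int64(13), np.float64(-58.2), np.float64(0.032)) [275.5 186.9]
```

It works: the wheel has turned about 10°. I'll push to the gap centre (206°) so it snaps over.

{"name": "apply_moves", "arguments": {
  "moves": [
    [-0.0043,-0.0001,0,3],
    [-0.0043,-0.0001,0,3],
    [-0.0043,-0.0001,0,3],
    [-0.0043,-0.0001,0,3],
    [-0.0043,-0.0001,0,3],
    [0,0,0,0],
    [0,0,0,0],
    [0,0,0,0]
  ]
}}

```text
clock: 11.52
eef_pos: [0.4973, -0.0008, 0.0246]
tool_rot: [[0.439, -0.899, -0.001], [-0.899, -0.439, 0.0], [-0.001, 0.001, -1.0]]
force: [-1.4, -0.5, 0.6]
gripper_width: -0.002
grasp_force: 1.3
```

```bash
python3 - <<'E'
from h import *
goto(206,.083,.0246); im=save("wrist","pics/w11.png"); print("wrist",green(im,"wrist")); im=save("scene","pics/sc11.png"); print(green(im,"scene"),knobpx(im))
E
```

```text
clock 11.5167 tool delta [-0.0008 -0.0005 -0.    ] spin 0.0 F [-1.4 -0.5  0.6] qpos [-0.22  0.77  0.26  2.09 -0.54  0.35 -2.22]
now phi 206.5473328492615 R 0.08350170615170534 z 0.024557120855573634 ydir 206.02609645451497
wrist (np.int64(1039), np.float64(-72.2), np.float64(0.046))
(np.int64(12), np.float64(-77.2), np.float64(0.034)) [275.6 186.9]
```

{"name": "apply_moves", "arguments": {
  "moves": [
    [-0.0043,-0.0001,0,3],
    [-0.0043,-0.0001,0,3],
    [0,0,0,0],
    [0,0,0,0],
    [0,0,0,0]
  ]
}}

```text
clock: 12.03
eef_pos: [0.4938, 0.0071, 0.0245]
tool_rot: [[0.342, -0.94, -0.001], [-0.94, -0.342, 0.0], [-0.0, 0.001, -1.0]]
force: [-5.3, 0.7, 1.3]
gripper_width: -0.002
grasp_force: 2.1
```

```bash
python3 - <<'E'
from h import *
goto(200,.083,.0246); im=save("wrist","pics/w12.png"); print("wrist",green(im,"wrist")); im=save("scene","pics/sc12.png"); print(green(im,"scene"),knobpx(im))
E
```

```text
clock 12.0333 tool delta [-0.0009 -0.0005 -0.0001] spin 0.0 F [-5.3  0.7  1.3] qpos [-0.26  0.77  0.28  2.1  -0.58  0.35 -2.29]
now phi 200.59968357793284 R 0.08355304170654579 z 0.02452286869040586 ydir 200.0022999911432
wrist (np.int64(760), np.float64(-76.9), np.float64(0.044))
(np.int64(13), np.float64(-86.9), np.float64(0.034)) [275.2 186.8]
```

A radial force of 5 N, so the finger is leaning on the rim while the wheel is at about −36°. I'll retract outward and read the wheel.

{"name": "apply_moves", "arguments": {
  "moves": [
    [0,0.003,0,0],
    [0,0.006,0,0],
    [0,0.01,0,0],
    [0,0.013,0,0],
    [0,0,0,0],
    [0,0,0,0]
  ]
}}

```text
clock: 12.63
eef_pos: [0.4642, -0.0042, 0.0249]
tool_rot: [[0.339, -0.941, 0.001], [-0.941, -0.339, -0.0], [0.0, -0.001, -1.0]]
force: [0.7, 0.2, -0.3]
gripper_width: 0.003
grasp_force: 0.0
```

```bash
cat >> h.py <<'E'
def disp(im,ref="a_s",n="scene"):
    # shift (px) of fixed knob/opening patch against the first picture
    a=cv2.imread(f"pics/{ref}.png")[:,:,::-1]; x0,x1,y0,y1=268,302,178,202
    t=np.ascontiguousarray(a[y0:y1,x0:x1]); m=cv2.matchTemplate(np.ascontiguousarray(im[y0-8:y1+8,x0-8:x1+8]),t,cv2.TM_CCOEFF_NORMED); _,mx,_,l=cv2.minMaxLoc(m); return round(mx,3),l[0]-8,l[1]-8
E
python3 - <<'E'
from h import *
goto(242,.116,.0246); im=save("wrist","pics/w13.png"); print("wrist",green(im,"wrist")); im=save("scene","pics/sc13.png"); print(green(im,"scene"),knobpx(im),disp(im)); im=save("side","pics/si13.png"); print(green(im,"side"))
print(knobpx(cv2.imread("pics/b_s.png"),(254,274),(176,192)),knobpx(im,(254,274),(176,192)))
E
```

```text
clock 12.6333 tool delta [ 0.0762 -0.0292  0.0003] spin -42.2 F [ 0.7  0.2 -0.3] qpos [-0.21  0.74  0.24  2.18 -0.61  0.28 -2.24]
now phi 200.67407786125852 R 0.11519011120400817 z 0.024863370052221844 ydir 199.841764780933
wrist (np.int64(586), np.float64(-77.8), np.float64(0.042))
(np.int64(11), np.float64(-88.0), np.float64(0.034)) [275.4 186.9] (0.799, 0, 0)
(np.int64(28), np.float64(-84.2), np.float64(0.033))
[265.3 183.6] [264.7 184.2]
```

{"name": "apply_moves", "arguments": {
  "moves": [
    [0.015,-0.0056,0,0],
    [0.015,-0.0056,0,0],
    [0.015,-0.006,0,0],
    [0.0156,-0.006,0,0],
    [0.0156,-0.006,0,0],
    [0,0,0,-7],
    [0,0,0,-7],
    [0,0,0,-7],
    [0,0,0,-7],
    [0,0,0,-7],
    [0,0,0,-7],
    [0,0,0,0],
    [0,0,0,0]
  ]
}}

```text
clock: 13.87
eef_pos: [0.5183, -0.0652, 0.0246]
tool_rot: [[0.881, -0.474, 0.001], [-0.474, -0.881, 0.0], [0.001, -0.001, -1.0]]
force: [0.1, -0.4, 0.4]
gripper_width: 0.0
grasp_force: 0.0
```

```bash
cat >> h.py <<'E'
def check(tag):
    im=save("wrist",f"pics/w{tag}.png"); i=r.camera_info("wrist"); print("wrist",green(im,"wrist"),"knob px pred",np.round(fproj(i,(*C,.062)),1))
    a,v,q=lugs(im,i,C,.0765); a2=np.arange(360); k=((a2>290)|(a2<20)); F=np.sum((v-v[k].mean())[k]*np.exp(-10j*np.radians(a2[k]))); print("lug phase vis arc",(-np.degrees(np.angle(F))/10)%36)
    im=save("scene",f"pics/sc{tag}.png"); print("scene",green(im,"scene"),disp(im))
E
python3 - <<'E'
from h import *
goto(242,.084,.0246); check(14)
E
```

```text
clock 13.8667 tool delta [-0.0004 -0.031   0.    ] spin -0.3 F [ 0.1 -0.4  0.4] qpos [-0.01  0.77  0.13  2.02 -0.25  0.37 -1.75]
now phi 242.14967290816722 R 0.11503712996226269 z 0.024629701962289443 ydir 241.7368501973848
wrist (np.int64(787), np.float64(-83.8), np.float64(0.043)) knob px pred [ 42.8 259. ]
lug phase vis arc 31.85591145376452
scene (np.int64(12), np.float64(-88.4), np.float64(0.035)) (0.859, 0, 0)
```

The green beads went from −47.2° to −83.8°: exactly one click, and the dispenser hasn't moved. Now the second click, easing outward near the end.

{"name": "apply_moves", "arguments": {
  "moves": [
    [0,-0.01,0,0],
    [0,-0.01,0,0],
    [0,-0.007,0,0],
    [0,-0.004,0,0],
    [0,0,0,0]
  ]
}}

```text
clock: 14.38
eef_pos: [0.5326, -0.0369, 0.0245]
tool_rot: [[0.883, -0.469, -0.0], [-0.469, -0.883, -0.0], [-0.0, 0.0, -1.0]]
force: [-0.7, -0.1, -0.6]
gripper_width: -0.0
grasp_force: 0.0
```

{"name": "apply_moves", "arguments": {
  "moves": [
    [-0.0044,-0.0006,0,3],
    [-0.0044,-0.0006,0,3],
    [-0.0043,-0.0001,0,3],
    [-0.0043,-0.0001,0,3],
    [-0.0043,-0.0001,0,3],
    [-0.0043,-0.0001,0,3],
    [-0.0043,-0.0001,0,3],
    [-0.0043,-0.0001,0,3],
    [-0.0043,0.0001,0,3],
    [-0.0043,0.0002,0,3],
    [-0.0043,0.0002,0,3],
    [-0.0043,0.0002,0,3],
    [-0.0043,0.0002,0,3],
    [-0.0043,0.0002,0,3],
    [0,0,0,0],
    [0,0,0,0]
  ]
}}

```text
clock: 15.72
eef_pos: [0.4925, 0.0067, 0.0246]
tool_rot: [[0.342, -0.94, 0.0], [-0.94, -0.342, -0.0], [0.0, -0.0, -1.0]]
force: [0.3, -0.5, 0.2]
gripper_width: 0.002
grasp_force: 0.0
```

{"name": "apply_moves", "arguments": {
  "moves": [
    [0,0.003,0,0],
    [0,0.006,0,0],
    [0,0.01,0,0],
    [0,0.012,0,0],
    [0.015,-0.0056,0,0],
    [0.015,-0.0056,0,0],
    [0.015,-0.006,0,0],
    [0.0156,-0.006,0,0],
    [0.0156,-0.006,0,0],
    [0,0,0,-7],
    [0,0,0,-7],
    [0,0,0,-7],
    [0,0,0,-7],
    [0,0,0,-7],
    [0,0,0,-7],
    [0,0,0,0],
    [0,0,0,0]
  ]
}}

```text
clock: 17.13
eef_pos: [0.5159, -0.0662, 0.0247]
tool_rot: [[0.88, -0.474, -0.0], [-0.474, -0.88, 0.001], [-0.001, -0.0, -1.0]]
force: [0.3, 0.0, -0.6]
gripper_width: 0.002
grasp_force: 0.0
```

```bash
python3 - <<'E'
from h import *
goto(242,.084,.0246); check(15)
E
```

```text
clock 17.1333 tool delta [ 0.0012 -0.033   0.0001] spin -0.3 F [ 0.3  0.  -0.6] qpos [-0.01  0.77  0.13  2.02 -0.26  0.37 -1.74]
now phi 241.33191531816558 R 0.11699841372641442 z 0.024650427410200407 ydir 241.68329233926426
wrist (np.int64(683), np.float64(-125.2), np.float64(0.044)) knob px pred [ 40.  256.5]
lug phase vis arc 30.934304007404158
scene (np.int64(5), np.float64(-133.9), np.float64(0.043)) (0.855, 0, 0)
```

The second click is done (green near −120°, partly hidden by the gripper), with no contact at the end. Now the third and last.

{"name": "apply_moves", "arguments": {
  "moves": [
    [0.001,-0.01,0,0],
    [0,-0.01,0,0],
    [0,-0.008,0,0],
    [0,-0.004,0,0],
    [0,0,0,0]
  ]
}}

```text
clock: 17.65
eef_pos: [0.5329, -0.0369, 0.0245]
tool_rot: [[0.883, -0.469, -0.0], [-0.469, -0.883, -0.0], [0.0, 0.0, -1.0]]
force: [0.3, 1.1, 0.3]
gripper_width: -0.004
grasp_force: 0.0
```

```bash
python3 - <<'E'
from h import *
goto(242,.0845,.0246)
E
```

```text
clock 17.65 tool delta [ 0.      0.0013 -0.0001] spin 0.0 F [0.3 1.1 0.3] qpos [-0.08  0.78  0.15  1.99 -0.27  0.39 -1.78]
now phi 241.98811849425726 R 0.08318406635694389 z 0.02447421593601928 ydir 242.01138471188233
```

{"name": "apply_moves", "arguments": {
  "moves": [
    [-0.0044,-0.0006,0,3],
    [-0.0044,-0.0006,0,3],
    [-0.0043,-0.0001,0,3],
    [-0.0043,-0.0001,0,3],
    [-0.0043,-0.0001,0,3],
    [-0.0043,-0.0001,0,3],
    [-0.0043,-0.0001,0,3],
    [-0.0043,-0.0001,0,3],
    [-0.0043,0.0001,0,3],
    [-0.0043,0.0002,0,3],
    [-0.0043,0.0002,0,3],
    [-0.0043,0.0002,0,3],
    [-0.0043,0.0002,0,3],
    [-0.0043,0.0002,0,3],
    [0,0,0,0],
    [0,0,0,0]
  ]
}}

```text
clock: 18.98
eef_pos: [0.4929, 0.0069, 0.0246]
tool_rot: [[0.343, -0.94, 0.0], [-0.94, -0.343, -0.0], [0.0, -0.0, -1.0]]
force: [-0.1, 1.1, 0.4]
gripper_width: 0.0
grasp_force: 0.0
```

{"name": "apply_moves", "arguments": {
  "moves": [
    [0,0.003,0,0],
    [0,0.006,0,0],
    [0,0.01,0,0],
    [0,0.012,0,0],
    [0,0.02,-0.02,0],
    [0,0.02,-0.03,0],
    [0,0,-0.035,0],
    [0,0,-0.035,0],
    [0,0,-0.035,-7],
    [0,0,-0.035,-7],
    [0,0,-0.03,-7],
    [0,0,0,-7],
    [0,0,0,-7],
    [0,0,0,-7],
    [0,0,0,0],
    [0,0,0,0]
  ]
}}

```text
clock: 20.32
eef_pos: [0.4251, -0.0181, 0.2444]
tool_rot: [[0.88, -0.474, -0.001], [-0.474, -0.88, 0.001], [-0.001, -0.0, -1.0]]
force: [-0.0, 0.9, -1.4]
gripper_width: 0.002
grasp_force: 0.0
```

```bash
python3 - <<'E'
from h import *
goto(242,.116,.25); im=save("wrist","pics/w16.png"); i=r.camera_info("wrist"); print(green(im,"wrist"),fproj(i,(*C,.05)))
im0=cv2.imread("pics/w1.png")[:,:,::-1]
# mean colour of each compartment (r 50 mm, floor height), opening at 26 deg
for k in range(10):
    t=np.radians(26+36*k); u,v=np.round(fproj(i,(C[0]+.05*np.cos(t),C[1]+.05*np.sin(t),.03))).astype(int); 
    print(26+36*k,(u,v),im[v-4:v+5,u-4:u+5].reshape(-1,3).mean(0).round() if 4<v<380 and 4<u<508 else None, im[v-4:v+5,u-4:u+5].reshape(-1,3).std(0).round() if 4<v<380 and 4<u<508 else None)
print("lug",[lugs(im,i,C,q)[::2] for q in(.0755,.0775)])
for n,f in(("scene","a_s"),("side","b_s")):
    b=save(n,f"pics/{n}16.png"); a=cv2.imread(f"pics/{f}.png")[:,:,::-1]; print(n,green(b,n)); 
    if n=="scene": print(disp(b),knobpx(b))
    else: print(knobpx(a,(254,274),(176,192)),knobpx(b,(254,274),(176,192)))
E
```

```text
clock 20.3167 tool delta [ 0.1041 -0.0017 -0.0057] spin -0.3 F [-0.   0.9 -1.4] qpos [-0.36  0.3   0.44  2.09 -0.18  0.79 -1.88]
now phi 200.38111154695443 R 0.1567079317583647 z 0.24441753355291357 ydir 241.68033127892235
(np.int64(419), np.float64(-156.8), np.float64(0.044)) (np.float64(158.29009517190434), np.float64(87.72133164940047))
26 (np.int64(134), np.int64(70)) [236. 231. 221.] [4. 5. 6.]
62 (np.int64(128), np.int64(92)) [137.  95.  61.] [16. 10.  8.]
98 (np.int64(135), np.int64(114)) [89. 78. 68.] [7. 8. 8.]
134 (np.int64(153), np.int64(127)) [132. 101.  83.] [2. 2. 1.]
170 (np.int64(176), np.int64(126)) [135. 122.  92.] [ 5.  8. 14.]
206 (np.int64(195), np.int64(110)) [ 88. 128.  95.] [13. 13. 11.]
242 (np.int64(202), np.int64(86)) [119. 101.  84.] [11. 14. 16.]
278 (np.int64(194), np.int64(64)) [89. 89. 88.] [5. 5. 5.]
314 (np.int64(175), np.int64(51)) [ 87. 100. 107.] [10.  8.  6.]
350 (np.int64(152), np.int64(54)) [128.  99.  83.] [5. 3. 2.]
lug [(np.float64(6.833407995912), np.float64(0.4348181169914607)), (np.float64(7.187922288351426), np.float64(0.40053210439321474))]
scene None
(0.918, 0, 0) [273.5 186. ]
side (np.int64(16), np.float64(-170.2), np.float64(0.044))
[265.3 183.6] [264.6 184.3]
```

The compartment at the opening (26°) is now the bare white floor, uniform at about 236, and every neighbour has moved by exactly three positions. The lugs are back at their click phase (7° against 8°), and the dispenser hasn't moved. Handing in.

```bash
python3 -c "
from workcell import r
print(r.finish_job(), r.state()['clock'])"
```

```text
the job is handed in; nothing more can be done
the job is handed in; nothing more can be done
```

The wheel was flicked three clicks clockwise, the last camera check showed the empty compartment clicked in under the lid opening with the dispenser unmoved, and the job is handed in; no verdict came back.

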